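# Top up the steriliser tray to its load mark

## Robot

A 7-joint arm with a two-finger parallel gripper is mounted at the origin on the work surface. World frame = base frame: x ahead of the robot, y to its left, z up, the work surface at z = 0. Lengths are in mm, angles in rad, forces in N, time in s.
With the tool pointing down it reaches from about 400 to 900 mm from the base axis. Payload 5.5 kg.
Tool frame: the origin (TCP) lies midway between the tips of the shut fingers; the grasp point (between the pads) lies 19 mm behind it; z points along the fingers, y is the line along which they close (so a half turn about z gives the same grasp; the last joint's range is limited). The gripper opens to 85 mm and grips with 20 to 120 N. Pads are 22 mm wide; open, the fingers measure 114 mm over their backs; the gripper's body (76 mm by 85 mm) begins 54 mm behind the grasp point. The pads swing forward as they close: fully open they stand 13 mm farther back than shut.
Start: joints at [1.392, 0.501, -0.427, 1.55, 0.221, 1.138, -0.21], TCP at [277.95, -587.574, 231.31] pointing down, gripper open.
Joint ranges: [-2.88, 2.88], [-0.31, 2.03], [-1.54, 1.56], [0.2, 2.42], [-1.41, 4.55], [0.19, 2.02], [-2.57, 2.57]. Speed limits (rad/s): [2.57, 2.57, 3.14, 3.14, 3.14, 3.14, 3.14].

## Interface

Orientations are given as a rotation vector (axis times angle).
In Python, from rig import arm, solver, cams, job gives the robot as it stands. Calls block until the motion is done:
- arm.move_to(position, orientation): joint-space move of the TCP to a pose.
- arm.move_straight(position, rate=150, attitude=None): straight line of the TCP; attitude=None keeps the orientation; rate is the mean speed in mm/s.
- arm.set_joints(angles): joint-space move.
- arm.move_gripper(opening): finger opening in mm; the grip force is fixed at half the most; returns when the fingers have stopped.
- arm.pause(seconds).
- solver.inverse_kinematics(position, orientation): joint angles nearest the present ones, or None.
- arm.get_state(): the state.
- cams.camera(name): name is "side" or "top"; returns a dict with "frame" (400x640x3 uint8, red, green, blue), "K" (3x3 intrinsics, pixels), "dist" ([k1, k2, p1, p2, k3] as OpenCV has them; the pictures are not rectified), "R" (3x3) and "t" (3): a world point X has camera coordinates R X + t. Camera axes: x right, y down, z forward; pixel columns grow to the right and rows downward; lengths in mm; the calibration is good to about 2 mm. A picture is of the moment at which its call begins. There is no depth.
A pose or a line that the arm cannot do raises arm.MotionError and nothing moves.
- job.sign_off(): hands the job in; it is judged then, once.
The state is a dict: "time_s": time; "joint_positions": joint angles; "qd": joint speeds; "joint_efforts": joint torques, N m; "tool_pos": TCP position; "eef_rot": TCP orientation; "wrist_force": force on the tool from outside, world axes, zero at the start; "moment": the same for the moment, N m; "grip_width": finger opening in mm; "grip_force": force on a finger pad.
Only numpy, scipy, OpenCV 4.12 (cv2) and the standard library are available. Lean on these libraries where they do the work, as an engineer would, in place of code of your own. Each camera call takes 0.05 s, during which the arm holds its last target. There are 200 camera calls.

## Task

Top up the steriliser tray: lift washed cassettes off the sloping draining rack and stack them flat and square on the cassette that already lies in front of the tray's load gauge, choosing deep and shallow ones so that the top of the stack comes level with the load mark (the top of the cross tab on the upright strip), neither short of it nor above it. Set each one down gently, leave the cassette you do not need on the rack, and do not disturb the other cassette on the tray or the things lying and standing around.

Things in the scene. Friction and masses are not known exactly. Their poses are not given: they have to be found in the camera images.
- shallow_a: Shallow instrument cassette, 26 mm high (0.14 to 0.28 kg). A perforated stainless box with a lid, 180 mm long (its x), 58 mm wide (its y). Origin at the centre of its underside, z out through its lid. Plain flat long sides; it is gripped across its 58 mm width. Starts loose on the draining rack, lid up, leaning back 30 degrees with its lower end against the lip. Any of the three places of the rack may hold it.
- shallow_a_top (a point): Centre of the lid of that cassette.
- shallow_b: Shallow instrument cassette, 26 mm high (0.14 to 0.28 kg). A perforated stainless box with a lid, 180 mm long (its x), 58 mm wide (its y). Origin at the centre of its underside, z out through its lid. Plain flat long sides; it is gripped across its 58 mm width. Starts loose on the draining rack, lid up, leaning back 30 degrees with its lower end against the lip. Any of the three places of the rack may hold it.
- shallow_b_top (a point): Centre of the lid of that cassette.
- deep_a: Deep instrument cassette, 44 mm high (0.20 to 0.39 kg). A perforated stainless box with a lid, 180 mm long (its x), 58 mm wide (its y). Origin at the centre of its underside, z out through its lid. Plain flat long sides; it is gripped across its 58 mm width. Starts loose on the draining rack, lid up, leaning back 30 degrees with its lower end against the lip. Any of the three places of the rack may hold it.
- deep_a_top (a point): Centre of the lid of that cassette.
- base_shallow: Shallow cassette, 26 mm high, already lying flat on the steriliser tray, either in the gauge column (then it is the bottom of the stack) or in the other column, 120 mm beside it (then it stays by itself); loose. A perforated stainless box with a lid, 180 mm long (its x), 58 mm wide (its y). Origin at the centre of its underside, z out through its lid. Plain flat long sides; it is gripped across its 58 mm width.
- base_deep: Deep cassette, 44 mm high, already lying flat on the steriliser tray, either in the gauge column (then it is the bottom of the stack) or in the other column, 120 mm beside it (then it stays by itself); loose. A perforated stainless box with a lid, 180 mm long (its x), 58 mm wide (its y). Origin at the centre of its underside, z out through its lid. Plain flat long sides; it is gripped across its 58 mm width.
- tray: Steriliser tray, fixed, 236 x 270 mm; floor 8 mm, rim 21 mm above the counter. Origin on the counter under its centre, x away from the robot towards the gauge end. Cassettes lie along x at y = +60 mm (gauge column) and -60 mm. At the column's +x end stands the load gauge: a steel strip 18 mm wide, top 126 mm above the counter, with centimetre lines and a level cross tab 64 mm wide, 14 mm high, folded towards the stack at its top.
- gauge_column (a point): Point on the tray's floor at the middle of the gauge column, where the stack is built; axes as the tray's.
- load_mark (a point): The load mark: upper face of the gauge's cross tab, at its edge nearest the stack, 96 mm above the tray's floor and 103 mm in x from the middle of the gauge column (about 13 mm clear of the ends of the cassettes).
- drain_rack: Wire draining rack, fixed, 336 mm wide. Origin on the counter under the middle of the slope; the slope rises towards its +x (away from the robot) at 30 degrees, its surface 75 mm above the counter at the middle. The three cassettes stand side by side across it, about 110 mm apart, held at their lower ends by a lip 17 mm high.
- spray_bottle: Bystander: pale plastic bottle with a white cap, 68 mm across, 190 mm tall, standing. Loose; origin under its middle.
- tape_roll: Bystander: roll of paper tape lying flat, 90 mm across, 19 mm high. Loose; origin under its middle.
- scrub_brush: Bystander: small white-handled scrubbing brush, 170 mm long, lying between tray and rack. Loose; origin under its middle.
- beaker: Bystander: white cup, 70 mm across, 85 mm tall, standing between or beyond tray and rack. Loose; origin under its middle.
There are look-alikes about, which are no part of the job. What is shaped like the shallow_a but purple or red is not meant.

How it is judged:
By the outcome, as a careful person would: the job done as asked, in the order asked, and still so for the second after the job is handed in, with the robot touching nothing.
It also fails if it takes over 53 s, if anything falls off the work surface, if the arm or the gripper's body presses on something with over 40 N, if the wrist force passes 120 N, or if a joint passes its speed limit or range.

## Working session

There is one attempt and no reset: what is moved stays moved. The work goes in short steps, each a Python script; the robot and the scene stay as the last script left them, time stands still between calls to the robot, and variables do not carry over. Pictures are saved under pics/ and viewed, at most 10 in all, crops included, and the job is handed in when it is done.

```bash
mkdir -p pics; python3 - <<'E'
from rig import arm, solver, cams, job
import cv2, numpy as np, pickle
d={}
for n in("side","top"):
    c=cams.camera(n); d[n]=c; cv2.imwrite(f"pics/{n}0.png",c["frame"][:,:,::-1])
    print(n,c["K"].tolist(),np.round(c["dist"],4),np.round(c["R"],3).tolist(),c["t"],-c["R"].T@c["t"])
pickle.dump(d,open("c0.pkl","wb"))
s=arm.get_state(); print(s["time_s"],s["eef_rot"],s["tool_pos"])
E
```

```text
side [[464.3804070814021, 0.0, 319.9856286853535], [0.0, 464.3804070814021, 204.72815560819728], [0.0, 0.0, 1.0]] [-0.0781  0.      0.      0.      0.    ] [[-0.987, -0.158, 0.015], [-0.12, 0.677, -0.726], [0.104, -0.718, -0.688]] [ 478.28356608  185.70701041 1123.81392175] [376.99955727 757.19630594 900.40273328]
top [[520.4925090676586, 0.0, 305.5076922146381], [0.0, 520.4925090676586, 192.19067498066076], [0.0, 0.0, 1.0]] [-0.1427  0.      0.      0.      0.    ] [[0.009, -1.0, 0.0], [-0.981, -0.009, -0.194], [0.194, 0.001, -0.981]] [ -79.13796006  529.58194801 1316.81070519] [ 265.19182907  -76.03799501 1394.48980161]
0.1 [-3.06352214e+00 -6.87979627e-01  4.47627500e-04] [ 277.62988191 -587.00860516  230.3554067 ]
```

View pics/side0.png

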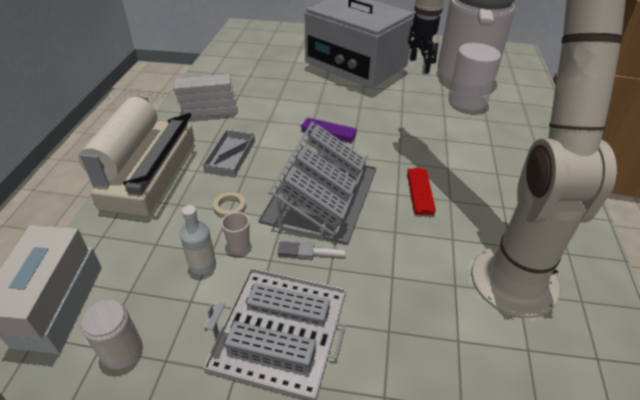

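View pics/top0.png

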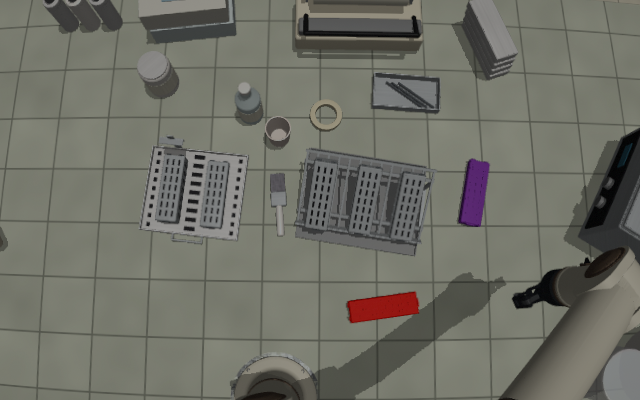

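The tray is at about (195,193) in the top picture, with the gauge at (172,142) over the left column. The rack is at (367,200) with its three cassettes. The purple and red decoys lie to the right and below. I'll enlarge both areas.

```bash
python3 - <<'E'
import cv2
t=cv2.imread("pics/top0.png");s=cv2.imread("pics/side0.png")
a=cv2.resize(t[125:260,130:260],None,fx=4.4,fy=4.4,interpolation=cv2.INTER_CUBIC)
cv2.imwrite("pics/t_tray.png",a)
cv2.imwrite("pics/t_rack.png",cv2.resize(t[140:260,285:445],None,fx=5,fy=5,interpolation=cv2.INTER_CUBIC))
cv2.imwrite("pics/s_tray.png",cv2.resize(s[265:395,195:355],None,fx=4.5,fy=4.5,interpolation=cv2.INTER_CUBIC))
cv2.imwrite("pics/s_rack.png",cv2.resize(s[115:245,255:385],None,fx=4.6,fy=4.6,interpolation=cv2.INTER_CUBIC))
E
```

```text
(no output)
```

View pics/t_tray.png

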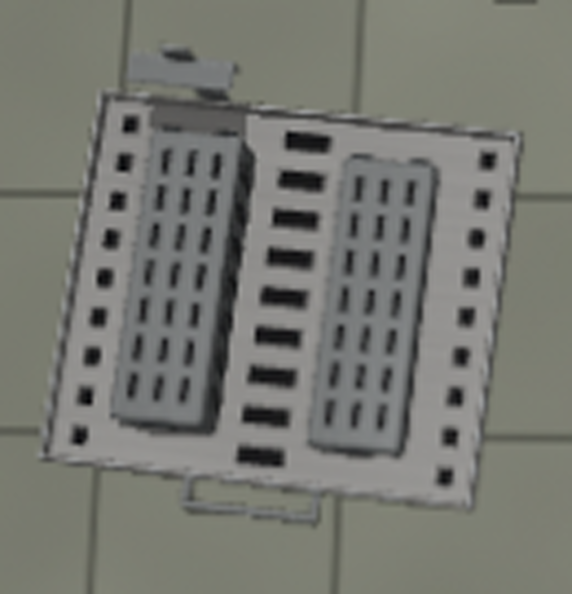

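View pics/t_rack.png

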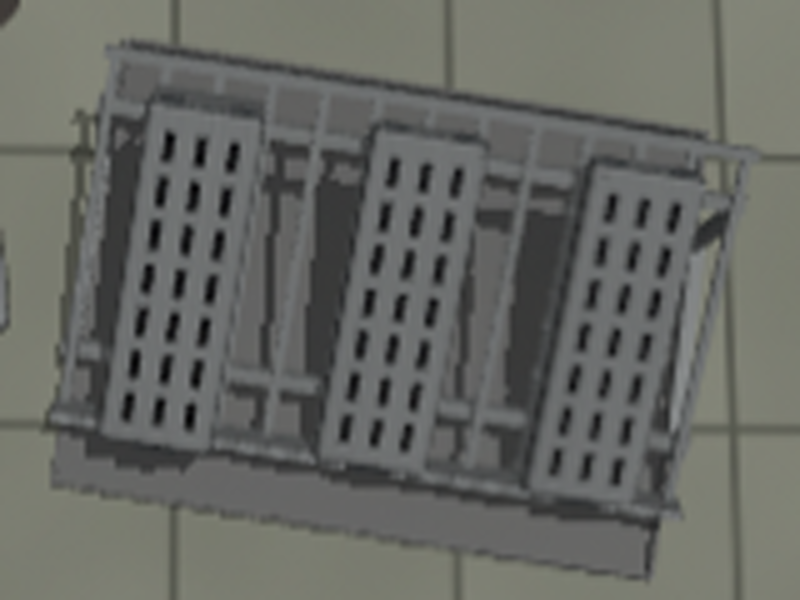

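View pics/s_rack.png

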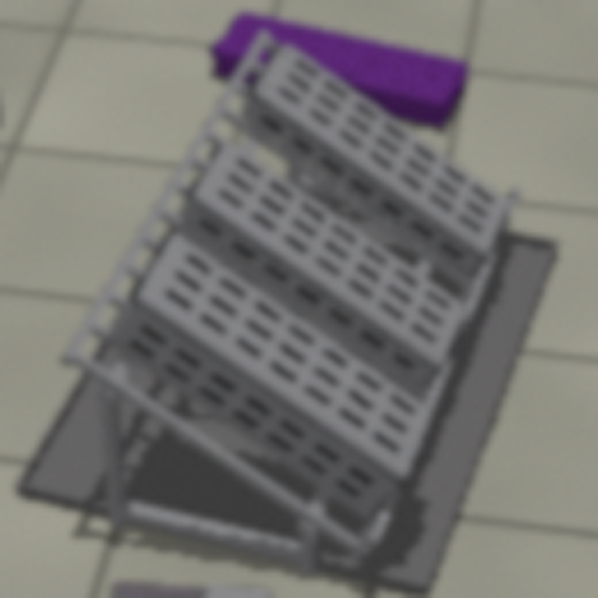

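View pics/s_tray.png

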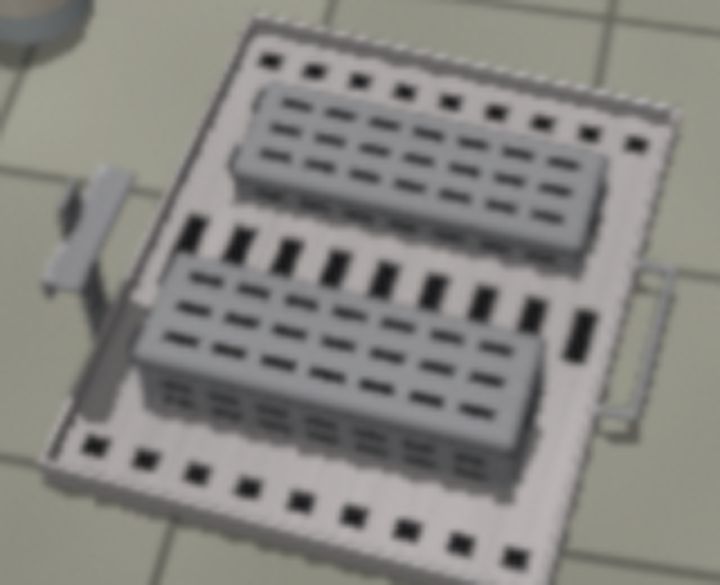

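The gauge-column base is deep, with two rows of slots in its side (44 mm), so 52 mm more is needed, which is two shallow cassettes. On the rack the left (+y) one is deep and stays. The middle and right ones are shallow. Next I fit the poses from the lid corners in both views.

```bash
cat > h.py <<'E'
import numpy as np, cv2, pickle
from scipy.optimize import least_squares
from scipy.spatial.transform import Rotation as Ro
def proj(c,X):
    return cv2.projectPoints(np.float64(X).reshape(-1,3),cv2.Rodrigues(c["R"])[0],np.float64(c["t"]),c["K"],np.float64(c["dist"]))[0][:,0]
def px(p,s,o): return (np.float64(p)+.5)/s-.5+np.float64(o)
SG=np.array([[1,1],[1,-1],[-1,-1],[-1,1]])      # corner order ++,+-,--,-+
def pts(p,hx,hy,pitch):                          # p = x,y,z,yaw of the face centre
    L=np.c_[SG*[hx,hy],np.zeros(4)]
    return (Ro.from_euler("z",p[3])*Ro.from_euler("y",-pitch)).apply(L)+p[:3]
def fit(d,obs,hx,hy,pitch,x0,z=None):
    def f(p):
        q=np.r_[p[:2],p[2] if z is None else z,p[3]]
        return np.concatenate([(proj(d[n],pts(q,hx,hy,pitch))-o).ravel() for n,o in obs.items()])
    r=least_squares(f,x0); p=r.x.copy()
    if z is not None:p[2]=z
    return p,np.sqrt(np.mean(r.fun**2))
def tool(yaw,pitch=0):   # tool z down, y across the cassette
    return Ro.from_euler("z",yaw)*Ro.from_euler("y",-pitch)*Ro.from_euler("x",np.pi)
E
python3 - <<'E'
from h import *
d=pickle.load(open("c0.pkl","rb"))
T=lambda p:px(p,4.4,(130,125)); S=lambda p:px(p,4.5,(195,265))
t=lambda p:px(p,5,(285,140)); s=lambda p:px(p,4.6,(255,115))
P30=np.pi/6
R={}
x0=[600,150,40,-.1]
tray={"top":T([(104,95),(521,133),(470,505),(42,458)]),"side":S([(45,462),(255,18),(680,112),(540,590)])}
base={"top":T([(153,130),(243,137),(205,426),(112,415)]),"side":S([(137,362),(178,256),(544,338),(518,447)])}
oth={"top":T([(348,157),(438,165),(402,453),(310,443)]),"side":S([(235,163),(265,85),(607,155),(582,250)])}
for n,o,hx,hy,z in(("tray",tray,118,135,21),("base",base,90,29,52),("oth",oth,90,29,34)):
    for zz in(None,z):
        p,e=fit(d,o,hx,hy,0,x0,zz);print(n,p.round(3),e.round(2))
    R[n]=p
x0=[600,-200,110,-.1]
for n,a,b in(("deep",[(150,103),(262,115),(210,447),(102,435)],[(140,298),(178,235),(437,408),(408,472)]),
 ("mid",[(373,127),(487,140),(425,470),(322,455)],[(198,195),(232,138),(462,308),(440,360)]),
 ("right",[(592,165),(705,180),(640,500),(530,488)],[(258,90),(282,38),(515,205),(488,245)])):
    p,e=fit(d,{"top":t(a),"side":s(b)},90,29,P30,x0);print(n,p.round(3),e.round(2))
    R[n]=p
pickle.dump(R,open("R.pkl","wb"))
E
```

```text
tray [ 5.36793e+02  2.28227e+02  1.74530e+01 -9.80000e-02] 0.92
tray [ 5.36242e+02  2.28992e+02  2.10000e+01 -9.80000e-02] 1.0
base [ 5.41574e+02  2.87165e+02  4.71820e+01 -7.10000e-02] 0.51
base [ 5.40783e+02  2.88192e+02  5.20000e+01 -7.20000e-02] 0.76
oth [ 5.29914e+02  1.69230e+02  3.00250e+01 -8.60000e-02] 0.72
oth [ 5.29311e+02  1.70235e+02  3.40000e+01 -8.70000e-02] 0.85
deep [ 5.09599e+02 -1.12627e+02  1.13031e+02 -1.35000e-01] 0.64
mid [ 5.02195e+02 -2.25317e+02  9.70900e+01 -1.39000e-01] 0.8
right [ 4.84813e+02 -3.34589e+02  9.82390e+01 -1.30000e-01] 0.76
```

```bash
cat >> h.py <<'E'
from rig import arm, solver, cams, job
P30=np.pi/6
def st(msg=""):
    s=arm.get_state(); print(msg,round(s["time_s"],2),np.round(s["tool_pos"],1),"w",np.round(s["wrist_force"],1),"g",round(s["grip_width"],1),round(s["grip_force"],1)); return s
def pick(p,yaw,dz=3):
    o=tool(yaw,P30); n=-o.apply([0,0,1]); C=p[:3]+[0,0,dz]; rv=o.as_rotvec()
    arm.move_to(C+90*n,rv); st("pre")
    arm.move_straight(C-30*n,rate=110); st("at")
    arm.move_gripper(45); s=st("grip")
    arm.move_straight(np.array(s["tool_pos"])+60*n+[0,0,60],rate=150); st("up")
def shot(name):
    d={n:cams.camera(n) for n in("side","top")}
    pickle.dump(d,open(name+".pkl","wb"))
    for n in d: cv2.imwrite(f"pics/{name}_{n}.png",d[n]["frame"][:,:,::-1])
    return d
E
python3 - <<'E'
from h import *
R=pickle.load(open("R.pkl","rb"))
pick(R["mid"],-.135)
o=tool(-.09); b=R["base"]
arm.move_to([b[0],b[1],200],o.as_rotvec()); st("hover")
arm.move_straight([b[0],b[1],90],rate=150); arm.pause(.2); st("low")
d=shot("h1")
# top crop and side crop stacked side by side
t=cv2.imread("pics/h1_top.png")[125:260,130:260]; s=cv2.imread("pics/h1_side.png")[245:395,195:355]
t=cv2.resize(t,None,fx=3,fy=3,interpolation=3); s=cv2.resize(s,None,fx=2.5,fy=2.5,interpolation=3)
im=np.zeros((405,800,3),np.uint8); im[:405,:390]=t; im[:375,400:800]=s
cv2.imwrite("pics/h1c.png",im)
E
```

```text
pre 1.62 [ 458.4 -220.4  178.8] w [-1.1 -0.1  0. ] g 85.4 0.0Traceback (most recent call last):
  File "<stdin>", line 3, in <module>
  File "h.py", line 27, in pick
    arm.move_straight(C-30*n,rate=110); st("at")
    ~~~~~~~~~~~~~~~~~^^^^^^^^^^^^^^^^^
rig.MotionError: the arm cannot follow that straight line within its joint ranges
```

```bash
python3 - <<'E'
from h import *
R=pickle.load(open("R.pkl","rb"))
print(np.round(arm.get_state()["joint_positions"],2))
f=lambda q:None if q is None else np.round(q,2).tolist()
for k in("mid","right"):
  for flip in(0,np.pi):
    o=tool(-.135,P30)*Ro.from_euler("z",flip); n=-o.apply([0,0,1]); C=R[k][:3]+[0,0,3]
    for h in(90,30,0,-15,-30): print(k,flip>0,h,f(solver.inverse_kinematics(C+h*n,o.as_rotvec())))
for flip in(0,np.pi):
  o=tool(-.09)*Ro.from_euler("z",flip)
  for z in (200,46): print("stack",f(solver.inverse_kinematics([R["base"][0],R["base"][1],z],o.as_rotvec())))
E
```

```text
[ 1.27  0.13 -0.77  2.35 -0.46  0.24 -0.76]
mid False 90 [1.27, 0.13, -0.77, 2.35, -0.46, 0.24, -0.76]
mid False 30 [0.49, 0.24, 0.01, 2.35, -1.27, 0.19, 0.01]
mid False 0 [-0.55, 0.87, 1.36, 2.36, 4.5, 1.0, 0.25]
mid False -15 [-0.55, 0.95, 1.35, 2.35, 4.45, 1.06, 0.24]
mid False -30 [-0.54, 1.03, 1.35, 2.34, 4.4, 1.11, 0.24]
mid True 90 [1.27, 0.13, -0.77, 2.35, -0.46, 0.24, -0.76]
mid True 30 [1.43, 0.44, -1.06, 2.32, 1.18, 0.21, 0.83]
mid True 0 [1.41, 0.58, -1.08, 2.31, 1.54, 0.3, 0.52]
mid True -15 [1.39, 0.63, -1.08, 2.29, 1.64, 0.34, 0.44]
mid True -30 [1.38, 0.69, -1.08, 2.28, 1.72, 0.39, 0.39]
right False 90 [1.44, 0.24, -0.71, 2.22, -0.46, 0.34, -0.53]
right False 30 [1.31, 0.39, -0.64, 2.21, -0.34, 0.19, -0.63]
right False 0 [0.9, 0.4, -0.2, 2.2, -1.09, 0.24, 0.06]
right False -15 [0.89, 0.43, -0.2, 2.19, -1.18, 0.22, 0.15]
right False -30 [0.88, 0.47, -0.2, 2.18, -1.28, 0.2, 0.24]
right True 90 [1.9, 0.51, -1.32, 2.21, 0.58, 0.38, 1.68]
right True 30 [1.69, 0.61, -1.14, 2.2, 0.93, 0.31, 1.35]
right True 0 [1.65, 0.71, -1.13, 2.18, 1.21, 0.35, 1.11]
right True -15 [1.56, 0.68, -1.02, 2.17, 1.19, 0.28, 1.1]
right True -30 [1.55, 0.73, -1.03, 2.16, 1.33, 0.31, 0.98]
stack [-0.21, 0.47, -0.43, 1.68, 0.22, 1.04, -2.37]
stack [-0.38, 0.64, -0.21, 1.77, 0.18, 0.75, -2.34]
stack [0.21, 0.68, -1.08, 1.67, 0.64, 1.19, 0.45]
stack [0.08, 0.82, -0.87, 1.76, 0.77, 0.94, 0.36]
```

```bash
cat >> h.py <<'E'
def pick(p,yaw,dz=3,flip=np.pi,h=30):
    o=tool(yaw,P30)*Ro.from_euler("z",flip); n=-o.apply([0,0,1]); C=p[:3]+[0,0,dz]
    arm.set_joints(solver.inverse_kinematics(C+h*n,o.as_rotvec())); s=st("pre")
    arm.move_straight(C-30*n,rate=80); st("at")
    arm.move_gripper(45); s=st("grip")
    arm.move_straight(C+h*n,rate=100); s=st("up"); print(np.round(s["joint_positions"],2))
E
python3 - <<'E'
from h import *
R=pickle.load(open("R.pkl","rb"))
pick(R["mid"],-.135)
f=lambda q:None if q is None else np.round(q,2).tolist()
p=R["mid"]
for q in([p[0]-20,p[1],230],[R["base"][0],R["base"][1],220],[R["base"][0],R["base"][1],46]):
  for flip in (0,np.pi):
    print(f(solver.inverse_kinematics(q,(tool(-.09)*Ro.from_euler("z",flip)).as_rotvec())))
shot("g1")
E
```

```text
pre 3.08 [ 487.3 -223.7  126.1] w [ 0.3 -0.3 -0.3] g 85.4 0.0
at 3.98 [ 517.  -227.3   74.3] w [-0.8 -0.2 -0.3] g 85.7 0.0
grip 4.37 [ 516.9 -227.5   74.7] w [-5.9  1.   9.5] g 56.9 61.2
up 5.12 [ 487.  -223.7  125.9] w [-0.3 -0.6 -1.8] g 56.8 63.9
[ 1.47  0.47 -1.1   2.32  1.24  0.24  0.78]
[1.05, 0.36, -0.81, 1.84, 0.3, 1.07, -1.53]
[1.32, 0.55, -1.23, 1.83, 0.56, 1.17, 1.38]
[0.03, 0.53, -0.78, 1.65, 0.4, 1.13, -2.51]
[0.21, 0.65, -1.08, 1.65, 0.61, 1.22, 0.48]
[-0.14, 0.7, -0.54, 1.77, 0.47, 0.81, -2.57]
[0.17, 0.91, -1.03, 1.76, 0.91, 1.03, 0.27]
```

```bash
cat >> h.py <<'E'
def carry(p,b,yaw,zlow,zh=220):
    rv=(tool(yaw)*Ro.from_euler("z",np.pi)).as_rotvec()
    arm.move_straight([p[0]-20,p[1],230],rate=150,attitude=rv); st("flat")
    arm.move_to([b[0],b[1],zh],rv); st("hover")
    arm.move_straight([b[0],b[1],zlow],rate=150); arm.pause(.2); st("low")
def pair(d,name):
    t=d["top"]["frame"][125:260,130:260,::-1]; s=d["side"]["frame"][245:395,195:355,::-1]
    im=np.zeros((405,800,3),np.uint8); im[:405,:390]=cv2.resize(t,None,fx=3,fy=3,interpolation=3); im[:375,400:800]=cv2.resize(s,None,fx=2.5,fy=2.5,interpolation=3)
    cv2.imwrite(f"pics/{name}.png",im)
E
python3 - <<'E'
from h import *
R=pickle.load(open("R.pkl","rb"))
carry(R["mid"],R["base"],-.085,90)
pair(shot("h1"),"h1c")
E
```

```text
flat 6.73 [ 481.7 -225.2  229.5] w [-0.7  0.4 -1.3] g 57.0 63.9
hover 8.61 [541.7 286.4 219.7] w [-0.  -0.7 -1.1] g 56.9 63.9
low 9.82 [541.4 288.5  91. ] w [ 0.1  0.3 -1.6] g 57.2 63.9
```

View pics/h1c.png

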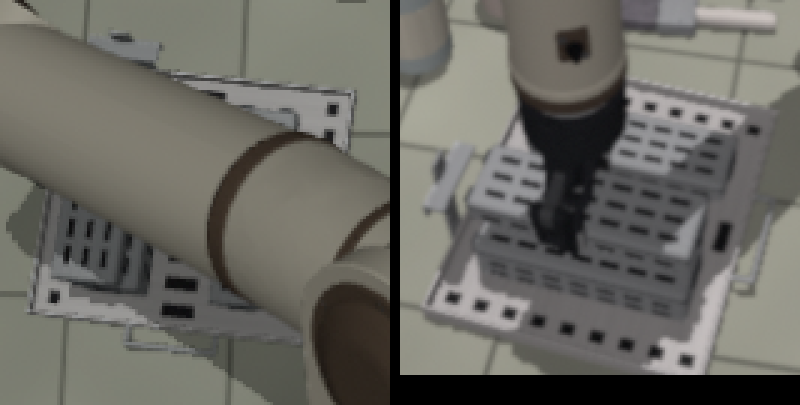

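```bash
python3 - <<'E'
from h import *
d=pickle.load(open("c0.pkl","rb"))
S=lambda p:px(p,4.5,(195,265)); s=lambda p:px(np.float64(p)-[400,0],2.5,(195,245))
b,e=fit({"side":d["side"]},{"side":S([(137,362),(178,256),(544,338),(518,447)])},90,29,0,[540,288,52,-.08],52);print(b,e)
for z in(115,118,121):
  p,e=fit({"side":d["side"]},{"side":s([(469,206),(491,148),(708,201),(693,260)])},90,29,0,[540,288,z,-.08],z);print(p,e)
d1=pickle.load(open("h1.pkl","rb"))
im=cv2.resize(d1["side"]["frame"][:,:,::-1][265:375,210:340],None,fx=6,fy=6,interpolation=3)
q=[ (proj(d["side"],pts(x,90,29,0))-[210,265]+.5)*6-.5 for x in ([541,288.5,120,-.085],[541,288.5,52,-.085])]
for k,c in zip(q,((0,0,255),(0,255,0))): cv2.polylines(im,[np.int32(k)],True,c,1)
cv2.imwrite("pics/ov.png",cv2.resize(im,(780,660))[:600])
E
```

```text
[ 5.40758033e+02  2.89477563e+02  5.20000000e+01 -6.81089090e-02] 0.7822824069973077
[ 5.37556502e+02  2.89719686e+02  1.15000000e+02 -8.81332723e-02] 1.0038807158178287
[ 5.36970217e+02  2.91465082e+02  1.18000000e+02 -8.85701801e-02] 1.0475318627837447
[ 5.36383991e+02  2.93210473e+02  1.21000000e+02 -8.90110513e-02] 1.1046284955648467
```

View pics/ov.png

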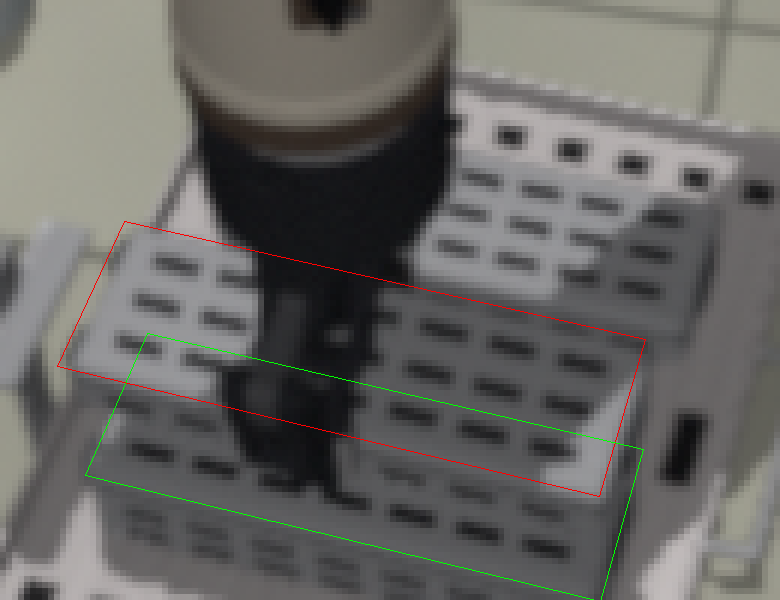

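The held cassette sits about 4.5 mm towards −x of the base, so I correct x, align the yaw, and lower with contact sensing.

```bash
cat >> h.py <<'E'
def lower(x,y,yaw,z0,zmin):
    rv=(tool(yaw)*Ro.from_euler("z",np.pi)).as_rotvec()
    arm.move_straight([x,y,z0],rate=60,attitude=rv); arm.pause(.15); s=st("z0")
    f0=s["wrist_force"][2]; z=z0
    while z>zmin:
        z-=1; arm.move_straight([x,y,z],rate=25)
        s=arm.get_state()
        if s["wrist_force"][2]-f0>2.5: break
    s=st("contact")
    arm.move_gripper(85); st("open")
    arm.move_straight([x,y,z0+90],rate=150); st("away")
E
python3 - <<'E'
from h import *
lower(541+4.4,287.7,-.078,56,42)
rv=(tool(-.078)*Ro.from_euler("z",np.pi)).as_rotvec()
arm.move_to([480,40,230],rv)
pair(shot("p1"),"p1c")
E
```

```text
z0 10.8 [545.6 288.   56.5] w [-0.3  1.1 -1.6] g 57.1 63.9
contact 12.3 [545.5 288.1  50.4] w [0.  0.8 2.7] g 57.0 64.3
open 12.7 [545.4 287.7  49.9] w [-0.2  0.2 -0.1] g 84.7 0.0
away 13.49 [545.1 287.  145.2] w [ 0.5  0.1 -1. ] g 85.2 0.0
```

View pics/p1c.png

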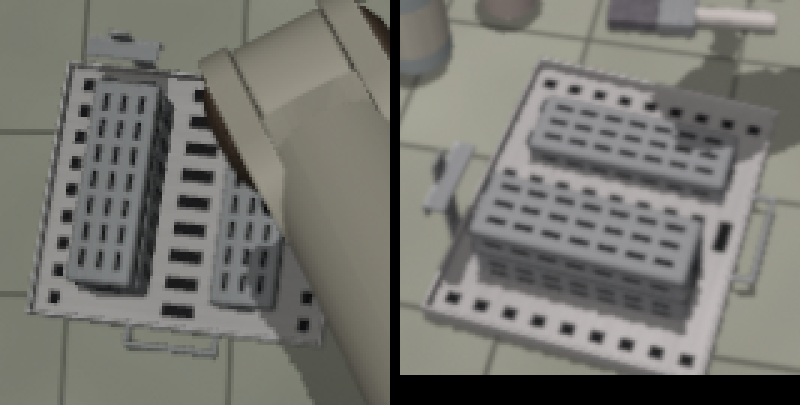

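The first cassette lies flat on the base, with its lid corners in the side crop at about (470,235) and (692,283). I measure the residual offset by registering rectified lid pictures, new lid against base lid.

```bash
cat >> h.py <<'E'
def ortho(c,p,hx=95,hy=34,k=2):
    u,v=np.meshgrid(np.arange(-hx,hx,1/k),np.arange(-hy,hy,1/k)); L=np.c_[u.ravel(),v.ravel(),0*u.ravel()]
    X=Ro.from_euler("z",p[3]).apply(L)+p[:3]; m=proj(c,X).reshape(u.shape+(2,)).astype(np.float32)
    return cv2.remap(cv2.cvtColor(c["frame"],cv2.COLOR_RGB2GRAY),m,None,cv2.INTER_CUBIC).astype(np.float32)
def reg(d0,p0,d1,p1,k=2):   # offset of the lid in d1 against p1, relative to that of d0 against p0 (mm, rad)
    for n in("side","top"):
        a,b=ortho(d0[n],p0),ortho(d1[n],p1); W=np.eye(2,3,dtype=np.float32)
        try:
            c,W=cv2.findTransformECC(a,b,W,cv2.MOTION_EUCLIDEAN,(3,300,1e-6),None,5)
            h,w=a.shape; q=W@[w/2,h/2,1]-[w/2,h/2]; print(n,"corr %.3f d %s yaw %.4f"%(c,np.round(q/k,2),np.arctan2(W[1,0],W[0,0])))
        except cv2.error as e: print(n,"ECC failed")
E
python3 - <<'E'
from h import *
d0,d1=(pickle.load(open(f,"rb")) for f in("c0.pkl","p1.pkl"))
B=[541,288,52,-.078]
reg(d0,B,d1,[541,288,78,-.078])
# control: the other cassette did not move; base vs other column
reg(d0,[529.3,170.2,34,-.087],d1,[529.3,170.2,34,-.087])
E
```

```text
side corr 0.748 d [-1.42  0.4 ] yaw -0.0157
top corr 0.847 d [ 0.36 -0.33] yaw -0.0098
side corr 0.717 d [0.   0.21] yaw -0.0015
top ECC failed
```

The lid is within about 1.5 mm and 0.7° of the base, which is good. Now the second shallow cassette, on the right.

```bash
python3 - <<'E'
from h import *
R=pickle.load(open("R.pkl","rb")); p=R["right"]
arm.move_to([p[0]-15,p[1],230],(tool(-.1)*Ro.from_euler("z",np.pi)).as_rotvec()); s=st("wp"); print(np.round(s["joint_positions"],2))
pick(p,-.135,dz=2)
b=R["base"]
carry(p,b,-.085,90,zh=220)
d=shot("h2"); d1=pickle.load(open("h1.pkl","rb"))
P=[536.5,288.5,119,-.085]
reg(d1,P,d,P)
E
```

```text
wp 16.04 [ 470.8 -332.4  230.3] w [ 0.7  0.5 -0.5] g 84.9 0.0
[ 1.35  0.56 -1.07  1.73  0.52  1.17  1.61]
pre 16.94 [ 471.3 -332.4  127.2] w [0.8 0.2 0.5] g 84.9 0.0
at 17.84 [ 500.3 -336.5   74.5] w [ 0.1  0.4 -0.1] g 85.0 0.0
grip 18.23 [ 499.6 -336.8   74.9] w [-3.5  2.4  5.8] g 57.0 62.2
up 18.98 [ 469.5 -332.9  125.9] w [-0.2  0.4 -2. ] g 57.0 64.0
[ 1.71  0.63 -1.16  2.2   0.99  0.33  1.3 ]
flat 20.07 [ 464.4 -334.2  229. ] w [-0.5  0.9 -1.4] g 57.1 64.0
hover 22.31 [541.7 286.6 219.8] w [ 0.3  0.1 -2.6] g 56.7 64.0
low 23.52 [541.4 288.5  91.1] w [-0.1 -0.8 -1.8] g 56.8 64.0
side corr 0.995 d [0.12 0.06] yaw 0.0016
top corr 0.982 d [ 0.54 -0.38] yaw -0.0029
```

The grasp matches the first one, so I place it with the same correction.

```bash
python3 - <<'E'
from h import *
lower(545.8,287.7,-.073,81,69)
rv=(tool(-.073)*Ro.from_euler("z",np.pi)).as_rotvec()
arm.move_to([430,-150,260],rv); st("clear")
d=shot("p2"); d0,d1=(pickle.load(open(f,"rb")) for f in("c0.pkl","p1.pkl"))
B=[541,288,52,-.073]
print("vs base");reg(d0,B,d,[541,288,104,-.073])
print("vs first");reg(d1,[541,288,78,-.073],d,[541,288,104,-.073])
print("other");reg(d0,[529.3,170.2,34,-.087],d,[529.3,170.2,34,-.087])
pair(d,"p2c")
E
```

```text
z0 24.1 [545.7 287.8  80.9] w [-0.2 -1.  -2.1] g 57.0 64.0
contact 25.35 [545.9 288.   76.7] w [-2.6 -1.9  4.7] g 56.7 64.8
open 25.75 [545.8 287.6  75.9] w [ 0.1  1.1 -0.1] g 85.1 0.0
away 26.53 [545.5 287.1 170.3] w [-0.7 -0.6 -0.3] g 85.1 0.0
clear 28.23 [ 430.5 -149.3  260. ] w [ 0.6 -0.7 -0.5] g 85.3 0.0
vs base
side corr 0.768 d [0.49 0.17] yaw -0.0021
top corr 0.900 d [0.9  0.08] yaw -0.0027
vs first
side corr 0.790 d [0.3  0.26] yaw 0.0030
top corr 0.839 d [ 0.03 -0.22] yaw 0.0067
other
side corr 1.000 d [0.01 0.  ] yaw -0.0000
top corr 1.000 d [0. 0.] yaw -0.0001
```

View pics/p2c.png

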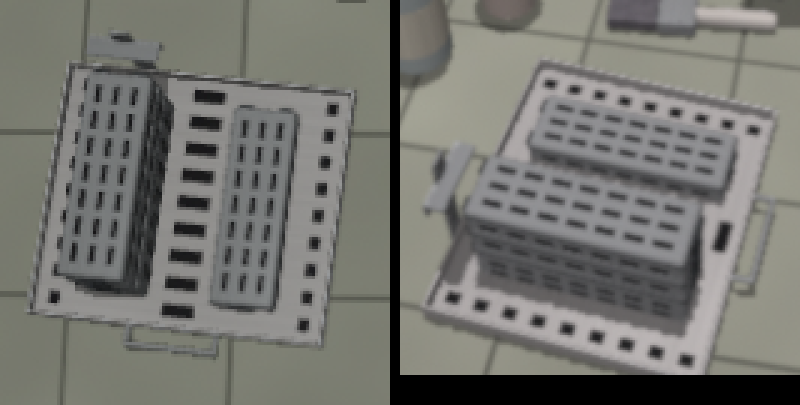

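The stack stands square, with its top lid at side (468–700,160–262), level with the tab. The other cassette has not moved. Handing in.

```bash
python3 -c "
from rig import job; print(job.sign_off())"
```

```text
the job is handed in; nothing more can be done
None
```

I stacked both shallow cassettes on the deep base: 44 + 26 + 26 = 96 mm, the height of the load mark. The top lid lies within about 1 mm and 0.2° of the base, the deep cassette is still on the rack, and I handed the job in at about 28 s.

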